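Hold the photometer lid at 50 degrees for the service check

TASK

Take the orange service pin from its stand and push it fully home into the orange service terminal of the photometer, and let go of it. Then lift the photometer's grey lid, which has a black bar handle, and hold it open at 50 degrees from shut, still holding it there when your program finishes, because the lid drops shut by itself. Leave the pin home, and leave the grey pin and everything else on the bench where it stands.

Things in the scene. Friction and masses are not known exactly. Their poses are not given: they have to be found in the camera images.
- photometer: white bench photometer, fixed, 290 mm deep (x from -140 to +150 mm), 300 mm wide, grey foot, deck 110 mm high, a 150 mm high display housing along the back (x over +70 mm). Origin under the middle at bench level; x points from its front to its back, y to its left, z up. Lid on the left of the deck, terminal on the right. Turned up to 0.25 rad on the bench.
- terminal (a point): centre of the mouth of the round hole in the orange square terminal (60 x 60 mm, flat top 114 mm above the bench, 4 mm proud of the deck), at x = -80, y = -90 mm of the photometer. The hole is vertical, 10 mm in diameter, 42 mm deep, with a 2 mm chamfer. Axes as the photometer's.
- lid (a joint): opening angle of the lid in rad: 0 shut (as at the start), 0.873 = 50 degrees, stop at 1.4. Gravity and a light closing spring drive it shut from every angle; it takes 1.5 to 3 N at the handle to hold it.
- lid_hinge (a point): middle of the lid's hinge axis, 110 mm above the bench, at x = +40, y = +60 mm of the photometer; the axis runs along the photometer's y. The frame tilts with the lid: a grey plate 140 mm wide, 16 mm thick, reaching 165 mm forward of the hinge, its front edge rising as it opens; shut, its top is 18 mm above the hinge axis.
- lid_handle (a point): middle of the lid's handle: a round black bar 12 mm in diameter along the photometer's y, 78 mm free between two posts, 38 mm above the lid's top face. Shut, it is 145 mm in front of and 56 mm above the hinge axis (166 mm above the bench); it swings with the lid about the hinge, and can turn between the fingers.
- service_pin: loose pin upright in the stand: steel shaft 8 mm in diameter, 34 mm long, pointed foot; then an orange flange 22 mm across, 4 mm thick; then a round orange grip 16 mm in diameter, 36 mm long; 74 mm in all, 28 to 56 g. Origin at the foot's tip, z along the pin to the grip. Home: flange on the terminal's top (foot 34 mm below the mouth).
- blank_pin: bystander: the same pin with a grey flange and grip, in the stand's other hole, 90 mm from the orange one
- stand: fixed aluminium stand 70 x 140 x 45 mm, origin under its centre, with two holes on its centre line, 45 mm either side of the middle along its y; the pins hang in them by their flanges, so a pin's foot is 11 mm above the bench and its grip reaches from 49 to 85 mm
- flask_a: bystander: amber glass flask with a blue stopper, bulb 62 mm across, 153 mm tall; origin under its centre
- flask_b: bystander: amber glass flask with a blue stopper, bulb 62 mm across, 153 mm tall; origin under its centre
- flask_c: bystander: amber glass flask with a blue stopper, bulb 62 mm across, 153 mm tall; origin under its centre
- cuvette_box_a: bystander: low blue cuvette box with a black top, 75 x 110 x 29 mm; origin under its centre
- cuvette_box_b: bystander: low blue cuvette box with a black top, 75 x 110 x 29 mm; origin under its centre
- wash_bottle: bystander: white bottle with a red cap, 66 mm across, 160 mm tall; origin under its centre
- beaker: bystander: open glass beaker, 70 mm across, 90 mm tall; origin under its centre

How it is judged:
By the outcome, as a careful person would: the job done as asked, in the order asked, and still so for the second after the job is handed in, while the arm keeps its last pose, push and grip.
It also fails if it takes over 58 s, if anything falls off the work surface, if the arm or the gripper's body presses on something with over 40 N, if the wrist force passes 120 N, or if a joint passes its speed limit or range.

ROBOT

A 6-joint arm with a two-finger parallel gripper is mounted at the origin on the work surface. World frame = base frame: x ahead of the robot, y to its left, z up, the work surface at z = 0. Lengths are in m, angles in rad, forces in N, time in s.
With the tool pointing down it reaches from about 0.425 to 0.95 m from the base axis. Payload 3.5 kg.
Tool frame: the origin (TCP) lies on the centre line of the jaws, within the pads' length; the fingertips stand 19 mm ahead of it and the grasp point (between the pads) is the TCP; z points along the fingers, y is the line along which they close (so a half turn about z gives the same grasp; the last joint's range is limited). The gripper opens to 85 mm and grips with 20 to 120 N. Pads are 22 mm wide; open, the fingers measure 114 mm over their backs; the gripper's body (76 mm by 85 mm) begins 54 mm behind the grasp point. The pads swing forward as they close: fully open they stand 13 mm farther back than shut.
Start: joints at [1.073, 0.286, 1.577, -0, 1.279, -0.15], TCP at [0.23, 0.635, 0.25] pointing down, gripper open.
Joint ranges: [-2.77, 2.77], [-0.9, 2.22], [0.21, 2.48], [-1.53, 4.67], [0.24, 2.81], [-2.84, 2.84]. Speed limits (rad/s): [2.79, 2.79, 3.14, 3.14, 3.14, 3.14].

INTERFACE

Orientations are given as a unit quaternion [x, y, z, w].
In Python, from plant import ctrl, imaging gives the robot as it stands. The module is installed in compiled form; this text tells all that it offers.
- The arm moves only by the shell command python3 -m handwheel 'ROWS' [OPENING] [FORCE]. ROWS is JSON, one flat list of numbers, 6 for each row, row after row: the shift along the world's x, y, z in units of 150 mm (1.0 is 150 mm), then the turn, a rotation vector about the world's x, y, z in units of 90 degrees (1.0 is 90 degrees). In form: [tx, ty, tz, rx, ry, rz, tx, ty, tz, rx, ry, rz, ...]. A call has 1 to 5 rows; each row shifts and turns the commanded pose from where the row before left it; what a row does not reach is not made up. A row lasts 1/12 s, in which the tool goes at most 41.7 mm and 7.16 degrees, less where a joint would pass 70% of its speed; a pose out of reach is approached as far as the arm can. A call with a number of a shift or a turn outside -1 to 1 is refused whole. A call with a gripper value outside its range is refused whole. OPENING is the opening, from 0 (shut) to 1 (fully open), set as the call begins (- or left out, the last holds). The fingers move at their own pace and stop on an object; FORCE is the grip in N (left out, the last holds). Time passes only in rows, so rows that do not move let the fingers close. It gives the time, the measured TCP pose, the force, the opening and the grip force at its end, in the units of the state.
- ctrl.get_state(): the state, without advancing time (a new reading comes with each control period).
- imaging.read_camera(name): name is "side" or "top"; returns (picture, depth): 480x640x3 uint8, blue, green, red; 480x640 float32, m along the optical axis (not along the pixel's ray), 0 where there is no reading.
- imaging.get_calibration(name): a dict with "fovy" (degrees; the focal length in pixels is half the picture's height over the tangent of half this angle, whatever the lens; pixels are square), "cx", "cy" (the principal point, pixels), "R" (3x3) and "t" (3): a world point X has camera coordinates R X + t. Camera axes: x right, y down, z forward; pixel columns grow to the right and rows downward; lengths in m; the calibration is good to about 2 mm. A picture is of the moment at which its call begins. get_calibration takes no time and is no camera call.
- ctrl.sign_off(): hands the job in; it is judged then, once.
The state is a dict: "time": time; "qpos": joint angles; "dq": joint speeds; "joint_efforts": joint torques, N m; "eef_pos": TCP position; "tcp_rot": TCP orientation; "contact_force": force on the tool from outside, world axes, zero at the start; "wrist_torque": the same for the moment, N m; "opening": opening from 0.0 (shut) to 1.0 (fully open); "finger_force": force on a finger pad.
Only numpy, scipy, OpenCV 4.12 (cv2) and the standard library are available. Lean on these libraries where they do the work, as an engineer would, in place of code of your own. Each camera call takes 0.05 s, during which the arm holds its last target. There are 200 camera calls.

## Working session

There is one attempt and no reset: what is moved stays moved. The work goes in short steps, Python scripts to look and compute and a shell command to move; the robot and the scene stay as the last step left them, time stands still between calls to the robot, and variables do not carry over. Pictures are saved under pics/ and viewed, at most 10 in all, crops included, and the job is handed in when it is done.

```bash
mkdir -p pics
cat > h.py <<'E'
import numpy as np, cv2
from plant import ctrl, imaging
def K(n):
    c=imaging.get_calibration(n); f=240/np.tan(np.radians(c["fovy"])/2)
    return f,c["cx"],c["cy"],np.array(c["R"]),np.array(c["t"])
def ray(n,u,v,z):
    f,cx,cy,R,t=K(n); o=-R.T@t; d=R.T@np.array([(u-cx)/f,(v-cy)/f,1]); return o+d*(z-o[2])/d[2]
def cloud(n,dep):
    f,cx,cy,R,t=K(n); v,u=np.mgrid[:480,:640]
    P=np.stack([(u-cx)/f*dep,(v-cy)/f*dep,dep],-1); return (P-t)@R
def proj(n,X):
    f,cx,cy,R,t=K(n); p=R@np.array(X)+t; return f*p[0]/p[2]+cx,f*p[1]/p[2]+cy
E
python3 - <<'E'
from h import *
s=ctrl.get_state(); print(s)
for n in("top","side"):
    im,d=imaging.read_camera(n); cv2.imwrite(f"pics/{n}0.png",im); np.save(n+"0.npy",d)
    c=imaging.get_calibration(n); print(n,c)
E
```

```text
{'time': 0.0, 'qpos': array([ 1.07296018e+00,  2.87177204e-01,  1.57816474e+00,  3.12581375e-06,
        1.27862147e+00, -1.49999897e-01]), 'dq': array([ 0.00036249,  0.00121268, -0.00120491,  0.00018781,  0.0014015 ,
        0.00031351]), 'joint_efforts': array([-6.86794592e-04, -4.05977511e+01, -2.92628235e+01, -1.81202149e-04,
        5.71057841e-03, -2.06579458e-06]), 'eef_pos': array([0.22975919, 0.63404207, 0.24894608]), 'tcp_rot': array([ 1.73043009e-01,  9.84913556e-01, -1.12325857e-03, -3.78704836e-04]), 'contact_force': array([ 0.29300375, -0.6832264 , -0.77327014]), 'wrist_torque': array([-0.01010785,  0.00797673,  0.01044563]), 'finger_force': 0.0, 'opening': 1.000641833643811}
top {'fovy': 57.73030614295225, 'cx': 311.65733989739863, 'cy': 238.46438152780863, 'R': array([[ 0.00310361, -0.99999369, -0.00172678],
       [-0.99809865, -0.00299142, -0.06156414],
       [ 0.06155859,  0.00191457, -0.99810164]]), 't': array([-0.02597037,  0.52098727,  1.19571742])}
side {'fovy': 43.37297455806323, 'cx': 316.7381262119991, 'cy': 237.25464126725242, 'R': array([[-0.99749892, -0.069229  , -0.01425647],
       [-0.03917503,  0.70938225, -0.70373443],
       [ 0.05883211, -0.70141583, -0.71032008]]), 't': array([0.5420302 , 0.11122909, 1.55661527])}
```

View pics/top0.png

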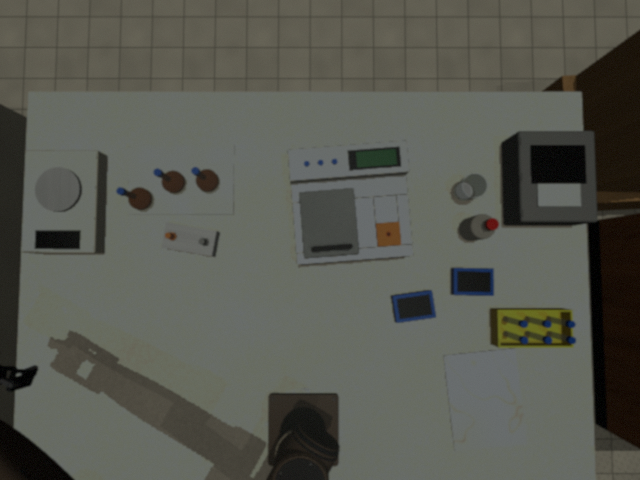

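View pics/side0.png

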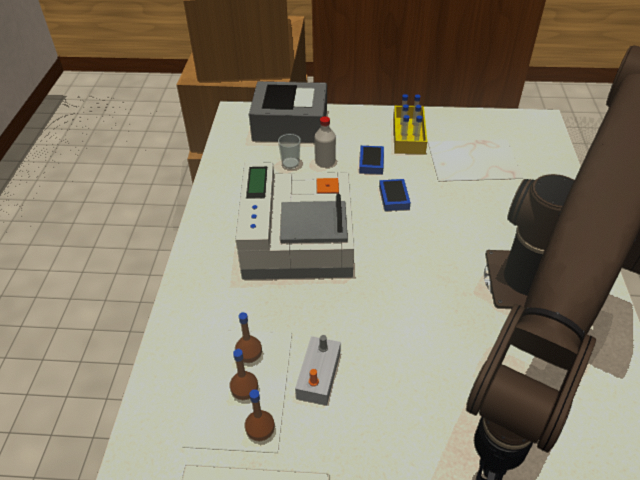

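Top view: the orange pin is at about (169,236), the grey pin at (205,241), the terminal at (388,234) and the lid handle at (331,247). The side view shows the same objects: pin (313,377), terminal (328,185), handle (339,213).

```bash
cat > m.py <<'E'
from h import *
import sys
def blobs(n,im,dep):
    hsv=cv2.cvtColor(im,cv2.COLOR_BGR2HSV); P=cloud(n,dep)
    m=cv2.inRange(hsv,(4,150,90),(16,255,255))
    k,l,st,c=cv2.connectedComponentsWithStats(m)
    for i in range(1,k):
        if st[i,4]<12: continue
        q=P[(l==i)&(dep>0)]
        print(n,st[i],c[i].round(1),np.median(q,0).round(4),"zmax",np.percentile(q[:,2],95).round(4))
if __name__=="__main__":
    for n in("top","side"):
        im=cv2.imread(f"pics/{n}0.png"); d=np.load(n+"0.npy"); blobs(n,im,d)
        P=cloud(n,d)
        print("bench z",np.median(P[...,2][300:330,300:380]))
    n="top"; im=cv2.imread("pics/top0.png"); d=np.load("top0.npy"); P=cloud(n,d)
    def rect(name,mask):
        q=P[mask]; r=cv2.minAreaRect(q[:,:2].astype(np.float32)); print(name,mask.sum(),np.round(r[0],4),np.round(r[1],4),r[2],"z",np.median(q[:,2]).round(4))
    X,Y,Z=P[...,0],P[...,1],P[...,2]; v,u=np.mgrid[:480,:640]
    w=(u>280)&(u<420)&(v>130)&(v<275)
    rect("body",w&(Z>.09)); rect("housing",w&(Z>.142)&(v<185)); rect("lid",w&(Z>.12)&(Z<.135)&(v>183)); rect("handle",w&(Z>.155)&(v>235))
    w=(u>150)&(u<230)&(v>215)&(v<262)
    rect("stand",w&(Z>.035)&(Z<.053)); rect("pins",w&(Z>.07))
    cv2.imwrite("pics/z1.png",np.hstack([cv2.resize(im[210:265,150:230],(400,275),interpolation=2),cv2.resize(im[205:260,350:430],(400,275),interpolation=2)]))
    # edges: right, left column of the terminal square
    g=cv2.imread("pics/side0.png"); cv2.imwrite("pics/z2.png",np.hstack([cv2.resize(g[325:405,275:355],(400,400),interpolation=2),cv2.resize(g[160:240,280:360],(400,400),interpolation=2)]))
E
python3 m.py
```

```text
top [377 223  23  23 435] [388.  233.8] [ 0.5272 -0.2202  0.1132] zmax 0.1163
bench z -0.0009206375141422858
side [287  15  18  44 338] [295.7  29.5] [ 0.7433 -1.5497 -0.0857] zmax -0.0783
side [312  37   1  12  12] [312.   42.5] [ 0.6935 -1.7616 -0.2751] zmax 0.0073
side [177  50  81  38 684] [208.4  77.8] [ 1.1028 -1.0693 -0.0858] zmax -0.0781
side [59 55 11  2 12] [63.7 55.8] [ 2.2926 -2.2652 -0.6535] zmax -0.6405
side [150  57  13   2  18] [155.4  57.7] [ 1.7024 -2.2714 -0.6565] zmax -0.6459
side [581  66  13   2  14] [587.1  66.9] [-0.895  -2.2814 -0.6599] zmax -0.6456
side [260  78  30   3  65] [275.7  79.3] [ 0.7849 -1.0959 -0.0859] zmax -0.0798
side [189 152  13   7  65] [194.5 155.4] [ 1.1549 -1.0144 -0.4187] zmax -0.4113
side [317 178  22  15 320] [327.4 185.2] [ 0.5274 -0.2172  0.1132] zmax 0.1174
side [236 338  22  20 248] [247.1 347.5] [0.6793 0.2837 0.0548] zmax 0.0682
side [309 369  10  17 115] [313.1 377.5] [0.5253 0.3615 0.0653] zmax 0.0856
side [231 373  25  23 374] [241.7 384.9] [0.6765 0.3787 0.0507] zmax 0.0673
side [246 413  27  24 474] [258.7 425.4] [0.627  0.4693 0.0507] zmax 0.0679
bench z -0.0011113204218948173
body 13568 [ 0.6028 -0.1238] [0.296  0.3007] 4.621908187866211 z 0.1257
housing 3825 [ 0.6027 -0.1235] [0.296  0.3003] 4.598403453826904 z 0.1497
lid 3430 [ 0.5551 -0.0673] [0.1693 0.14  ] 4.613956928253174 z 0.1271
handle 231 [ 0.488  -0.0665] [0.0418 0.1072] 24.87352180480957 z 0.1703
stand 1241 [0.5174 0.3112] [0.1425 0.0698] 80.28240203857422 z 0.0439
pins 85 [0.4905 0.1664] [0.3957 0.0161] 79.4848861694336 z 0.0839
```

Run:
```python
from h import *
P0=np.load("top0.npy")
t=cv2.imread("pics/top0.png"); s=cv2.imread("pics/side0.png")
cv2.imwrite("pics/z3.png",np.vstack([np.hstack([cv2.resize(t[222:250,156:184],(290,290),interpolation=0),cv2.resize(t[220:248,374:402],(290,290),interpolation=0)]),
 np.hstack([cv2.resize(s[362:390,299:327],(290,290),interpolation=0),cv2.resize(s[171:199,314:342],(290,290),interpolation=0)])]))
for n,im,(a,b,c,d) in(("top",t,(222,250,156,184)),("top",t,(220,248,374,402)),("side",s,(362,396,299,330)),("side",s,(171,199,314,342))):
    o=im[a:b,c:d].astype(float); m=((o[...,2]-o[...,0])>45).astype(np.uint8)
    k,l,st,ce=cv2.connectedComponentsWithStats(m); i=1+np.argmax(st[1:,4])
    print(n,st[i],(ce[i]+[c,a]).round(2))
    dep=np.load(n+"0.npy"); q=cloud(n,dep)[a:b,c:d][l==i]; print(np.median(q,0).round(4),q[:,2].max().round(4), "top pts",np.mean(q[q[:,2]>.08],0).round(4))
    (cnt,),_=cv2.findContours((l==i).astype(np.uint8),0,1) ; r=cv2.minAreaRect(cnt); print("rect centre",np.array(r[0])+[c,a],r[1],r[2],ray(n,r[0][0]+c,r[0][1]+a,.114).round(4))
    hole=(l!=i)&(cv2.drawContours(np.zeros_like(m),[cnt],0,1,-1)>0)
    if hole.any():
        vv,uu=np.nonzero(hole); print("hole",uu.mean()+c,vv.mean()+a,hole.sum(),ray(n,uu.mean()+c,vv.mean()+a,.114).round(4))
```

```text
top [10 11  5  5 20] [167.95 235.1 ]
[0.525  0.354  0.0829] 0.0885 top pts [0.5247 0.3535 0.0838]
rect centre [168. 235.] (4.0, 4.0) 90.0 [0.5228 0.3433 0.114 ]
top [  2   2  24  24 487] [387.92 233.82]
[ 0.5272 -0.2202  0.1132] 1.2255 top pts [ 0.5274 -0.2194  0.1155]
rect centre [387.8586216  233.80344868] (22.17314338684082, 22.339237213134766) 85.2363510131836 [ 0.5276 -0.2195  0.114 ]
hole 388.0 233.71428571428572 7 [ 0.5278 -0.2199  0.114 ]
side [  9   7  11  17 135] [313.06 377.53]
[0.5253 0.3612 0.0638] 0.0893 top pts [0.5255 0.3575 0.0838]
rect centre [313. 377.] (16.0, 10.0) 90.0 [0.5225 0.388  0.114 ]
side [  2   7  23  16 337] [327.19 184.99]
[ 0.5276 -0.2192  0.1131] 1.1917 top pts [ 0.5278 -0.2147  0.1161]
rect centre [327.  185.5] (15.0, 22.0) 90.0 [ 0.5284 -0.2149  0.114 ]
```

View pics/z3.png

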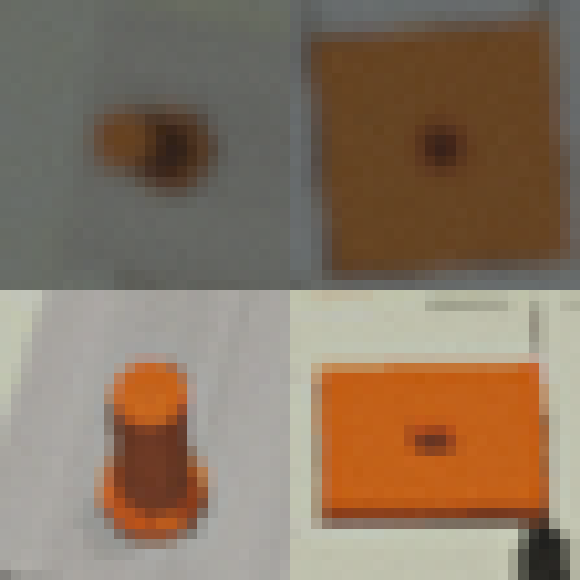

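```bash
python3 -m handwheel '[0.197,-0.186,0,0,0,0,0.197,-0.186,0,0,0,0,0.197,-0.186,0,0,0,0,0.197,-0.186,0,0,0,0,0.197,-0.186,0,0,0,0]' 1 30
python3 -m handwheel '[0.197,-0.186,0,0,0,0,0.197,-0.186,0,0,0,0,0.197,-0.186,0,0,0,0,0.197,-0.186,0,0,0,0,0.194,-0.183,0,0,0,0]'
python3 -m handwheel '[0,0,-0.2,0,0,0,0,0,-0.2,0,0,0,0,0,-0.2,0,0,0,0,0,0,0,0,0,0,0,0,0,0,0]' 0.6
python3 - <<'E'
from h import *
for n in("top","side"):
    im,d=imaging.read_camera(n); cv2.imwrite(f"pics/{n}1.png",im); np.save(n+"1.npy",d)
s=cv2.imread("pics/side1.png");t=cv2.imread("pics/top1.png")
cv2.imwrite("pics/z4.png",np.hstack([cv2.resize(s[310:410,250:350],(400,400)),cv2.resize(t[185:285,120:220],(400,400))]))
print(ray("side",312.9,371.4,.085),ray("top",167.8,235.0,.085),ray("side",327.2,185,.114),ray("top",388,233.7,.114))
E
```

```text
time: 0.52
eef_pos: [0.3785, 0.4935, 0.2497]
tcp_rot: [0.173, 0.985, -0.0, -0.0]
contact_force: [-0.2, 0.7, -0.2]
opening: 1.001
finger_force: 0.0
time: 0.93
eef_pos: [0.526, 0.3543, 0.2498]
tcp_rot: [0.173, 0.985, -0.0, -0.0]
contact_force: [0.3, 0.4, 0.2]
opening: 0.997
finger_force: 0.0
time: 1.35
eef_pos: [0.5236, 0.3553, 0.1578]
tcp_rot: [0.173, 0.985, -0.002, -0.002]
contact_force: [0.1, -0.9, 1.7]
opening: 0.603
finger_force: 0.0
[0.52556177 0.35667573 0.085     ] [0.52479655 0.35346181 0.085     ] [ 0.52799257 -0.21703043  0.114     ] [ 0.5278207  -0.21986588  0.114     ]
```

View pics/z4.png

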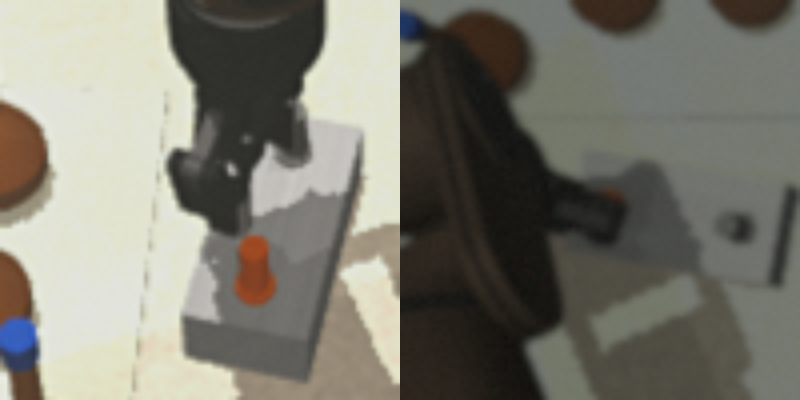

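The gripper is over the orange pin, whose grip is at crop (255,250) in the side view. The fingers straddle it along the stand's line, and the grey pin is clear.

```bash
python3 -m handwheel '[0.005,0,-0.13,0,0,0,0,0,-0.13,0,0,0,0,0,-0.13,0,0,0,0,0,-0.13,0,0,0,0,0,0,0,0,0]'
python3 -m handwheel '[0,0,-0.045,0,0,0,0,0,0,0,0,0,0,0,0,0,0,0]' 
python3 -m handwheel '[0,0,0,0,0,0,0,0,0,0,0,0,0,0,0,0,0,0,0,0,0,0,0,0,0,0,0,0,0,0]' 0 30
python3 -m handwheel '[0,0,0,0,0,0,0,0,0,0,0,0,0,0,0,0,0,0]' 0 30
python3 -c "
from h import *
print(ctrl.get_state())"
```

```text
time: 1.87
eef_pos: [0.5247, 0.3558, 0.0808]
tcp_rot: [0.173, 0.985, -0.001, -0.001]
contact_force: [-0.7, -0.9, -1.0]
opening: 0.595
finger_force: 0.0
time: 2.12
eef_pos: [0.5269, 0.3567, 0.0776]
tcp_rot: [0.173, 0.985, 0.001, 0.001]
contact_force: [0.7, -0.0, -0.7]
opening: 0.603
finger_force: 0.0
time: 2.53
eef_pos: [0.5264, 0.3563, 0.0767]
tcp_rot: [0.173, 0.985, 0.0, 0.001]
contact_force: [-0.7, 0.1, 5.0]
opening: 0.181
finger_force: 29.3
time: 2.78
eef_pos: [0.5264, 0.3563, 0.0767]
tcp_rot: [0.173, 0.985, 0.0, 0.001]
contact_force: [-1.2, -0.7, 5.6]
opening: 0.177
finger_force: 29.4
{'time': 2.7833, 'qpos': array([ 4.35615386e-01,  3.90093884e-01,  1.78674759e+00, -2.82933354e-05,
        9.63284222e-01, -7.87380931e-01]), 'dq': array([-0.00212357, -0.00060051,  0.00250259, -0.00198947, -0.00200894,
        0.00191768]), 'joint_efforts': array([-4.12603060e-02, -3.67156827e+01, -2.28226590e+01,  2.01425620e-02,
       -2.46014725e-01,  1.24776394e-03]), 'eef_pos': array([0.52642118, 0.35630266, 0.07667961]), 'tcp_rot': array([1.73016847e-01, 9.84918592e-01, 4.10365738e-04, 6.08050327e-04]), 'contact_force': array([-1.2108187 , -0.74491283,  5.55097261]), 'wrist_torque': array([-0.12929037,  0.17307377,  0.00839557]), 'finger_force': 29.40789431333542, 'opening': 0.1774637344733216}
```

```bash
python3 -m handwheel '[0,0,0.1,0,0,0,0,0,0.2,0,0,0,0,0,0.25,0,0,0,0,0,0.25,0,0,0,0,0,0.25,0,0,0]' 0 60
python3 -m handwheel '[0,0,0.25,0,0,0,0,-0.1,0.1,0,0,0,0,-0.2,0,0,0,0,0,-0.25,0,0,0,0,0.01,-0.25,0,0,0,0]'
python3 -m handwheel '[0,-0.25,0,0,0,0,0,-0.25,0,0,0,0,0,-0.25,0,0,0,0,0,-0.25,0,0,0,0,0,-0.25,0,0,0,0]'
python3 -m handwheel '[0,-0.25,0,0,0,0,0,-0.25,0,0,0,0,0,-0.25,0,0,0,0,0,-0.25,0,0,0,0,0,-0.25,0,0,0,0]'
python3 -m handwheel '[0,-0.25,0,0,0,0,0,-0.2,0,0,0,0,0,-0.25,0,0,0,0,0,-0.12,0,0,0,0,0,0,0,0,0,0]'
python3 -m handwheel '[0,0,-0.2,0,0,0,0,0,-0.2,0,0,0,0,0,-0.1,0,0,0,0,0,0,0,0,0,0,0,0,0,0,0]'
python3 - <<'E'
from h import *
print(ctrl.get_state()["eef_pos"])
for n in("top","side"):
    im,d=imaging.read_camera(n); cv2.imwrite(f"pics/{n}2.png",im); np.save(n+"2.npy",d)
s=cv2.imread("pics/side2.png");t=cv2.imread("pics/top2.png")
cv2.imwrite("pics/z5.png",np.hstack([cv2.resize(s[130:210,280:360],(400,400)),cv2.resize(t[185:285,340:440],(400,400))]))
E
```

```text
time: 3.2
eef_pos: [0.5251, 0.3557, 0.2332]
tcp_rot: [0.173, 0.985, -0.001, -0.001]
contact_force: [0.6, 0.2, -0.5]
opening: 0.164
finger_force: 59.2
time: 3.62
eef_pos: [0.5266, 0.2353, 0.2852]
tcp_rot: [0.172, 0.985, -0.0, -0.0]
contact_force: [0.7, -0.4, -1.1]
opening: 0.162
finger_force: 59.2
time: 4.03
eef_pos: [0.5266, 0.0469, 0.2847]
tcp_rot: [0.173, 0.985, -0.0, -0.001]
contact_force: [0.7, -0.0, -0.6]
opening: 0.164
finger_force: 59.2
time: 4.45
eef_pos: [0.5266, -0.1406, 0.2847]
tcp_rot: [0.173, 0.985, 0.0, -0.001]
contact_force: [-0.5, 0.2, -0.6]
opening: 0.163
finger_force: 59.2
time: 4.87
eef_pos: [0.5265, -0.2656, 0.2842]
tcp_rot: [0.175, 0.985, -0.0, -0.001]
contact_force: [-0.1, 0.5, -1.5]
opening: 0.169
finger_force: 59.2
time: 5.28
eef_pos: [0.5268, -0.2607, 0.2092]
tcp_rot: [0.173, 0.985, 0.001, -0.001]
contact_force: [0.5, -0.7, 0.3]
opening: 0.164
finger_force: 59.2
[ 0.52676855 -0.26069611  0.20916034]
```

View pics/z5.png

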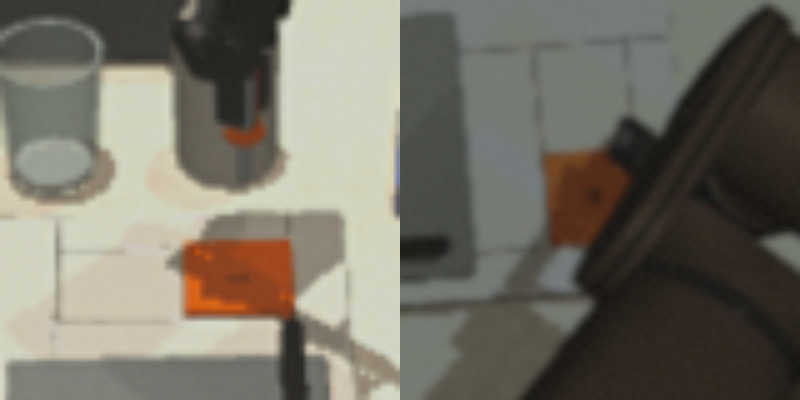

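I overshot: the pin hangs about 43 mm past the terminal in -y (flange at crop (245,133), terminal hole at (238,280)). Moving it back.

```bash
python3 -m handwheel '[0.008,0.1,0,0,0,0,0,0.1,0,0,0,0,0,0.09,0,0,0,0,0,0,0,0,0,0,0,0,0,0,0,0]'
python3 - <<'E'
from h import *
print(ctrl.get_state()["eef_pos"])
im,d=imaging.read_camera("side"); cv2.imwrite("pics/side3.png",im)
f=proj
for X in ([.528,-.2175,.114],[.528,-.2175,.145],[.528,-.2175,.179]): print(proj("side",X))
cv2.imwrite("pics/z6.png",cv2.resize(im[145:205,300:360],(600,600),interpolation=2))
E
```

```text
time: 5.8
eef_pos: [0.5287, -0.2171, 0.2111]
tcp_rot: [0.172, 0.985, -0.0, 0.0]
contact_force: [0.5, -0.6, -0.1]
opening: 0.167
finger_force: 59.2
[ 0.52874062 -0.21711782  0.21112204]
(np.float64(327.2070471113127), np.float64(184.88912439838504))
(np.float64(327.18493935686274), np.float64(176.14326837960272))
(np.float64(327.1599981240453), np.float64(166.2764846840309))
```

View pics/z6.png

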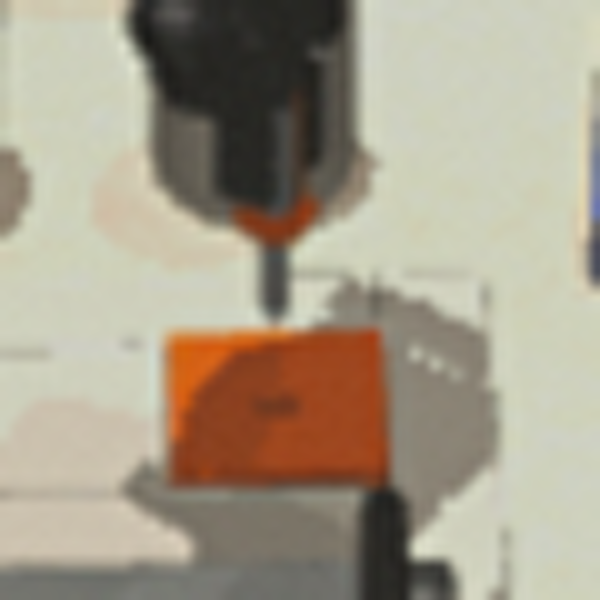

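The pin's tip is at crop (275,315), directly above the hole at (274,404), and matches the predicted projection to within about 0.1 px. Lowering it.

```bash
python3 -m handwheel '[0,0,-0.07,0,0,0,0,0,-0.07,0,0,0,0,0,-0.04,0,0,0,0,0,-0.02,0,0,0,0,0,0,0,0,0]'
python3 -m handwheel '[0,0,-0.02,0,0,0,0,0,-0.02,0,0,0,0,0,-0.02,0,0,0,0,0,0,0,0,0,0,0,0,0,0,0]'
```

```text
time: 6.27
eef_pos: [0.5276, -0.2183, 0.1785]
tcp_rot: [0.173, 0.985, 0.001, -0.002]
contact_force: [0.3, -0.4, 0.5]
opening: 0.164
finger_force: 59.2
time: 6.68
eef_pos: [0.5285, -0.2184, 0.1714]
tcp_rot: [0.173, 0.985, 0.0, -0.0]
contact_force: [0.2, 1.2, 0.2]
opening: 0.168
finger_force: 59.2
```

```bash
python3 -m handwheel '[0,0,-0.04,0,0,0,0,0,-0.04,0,0,0,0,0,0,0,0,0]'
python3 -m handwheel '[0,0,-0.04,0,0,0,0,0,-0.03,0,0,0,0,0,0,0,0,0]'
python3 -m handwheel '[0,0,-0.01,0,0,0,0,0,-0.01,0,0,0,0,0,0,0,0,0]'
```

```text
time: 6.93
eef_pos: [0.528, -0.2183, 0.158]
tcp_rot: [0.173, 0.985, 0.0, -0.001]
contact_force: [0.8, -1.0, -1.8]
opening: 0.166
finger_force: 59.3
time: 7.18
eef_pos: [0.528, -0.2183, 0.1477]
tcp_rot: [0.173, 0.985, 0.0, -0.001]
contact_force: [-0.1, -0.4, -1.5]
opening: 0.165
finger_force: 59.3
time: 7.43
eef_pos: [0.5285, -0.2184, 0.1459]
tcp_rot: [0.173, 0.985, 0.0, -0.0]
contact_force: [0.1, -0.6, -0.8]
opening: 0.163
finger_force: 59.5
```

```bash
for i in 1 ; do python3 -m handwheel '[0,0,-0.01,0,0,0,0,0,-0.01,0,0,0,0,0,0,0,0,0]'
python3 -m handwheel '[0,0,-0.01,0,0,0,0,0,0,0,0,0,0,0,0,0,0,0]'; done
```

```text
time: 7.68
eef_pos: [0.5289, -0.2186, 0.1457]
tcp_rot: [0.173, 0.985, -0.0, -0.0]
contact_force: [-4.7, 2.6, 10.4]
opening: 0.161
finger_force: 60.5
time: 7.93
eef_pos: [0.529, -0.2186, 0.1457]
tcp_rot: [0.173, 0.985, -0.0, -0.0]
contact_force: [-6.9, 4.1, 15.2]
opening: 0.163
finger_force: 61.1
```

```bash
python3 -m handwheel '[0,0,-0.01,0,0,0,0,0,-0.01,0,0,0,0,0,0,0,0,0]'
python3 -m handwheel '[0,0,0.01,0,0,0,0,0,0,0,0,0,0,0,0,0,0,0,0,0,0,0,0,0,0,0,0,0,0,0]' 0.5
python3 -m handwheel '[0,0,0.05,0,0,0,0,0,0.1,0,0,0,0,0,0.15,0,0,0,0,0,0.2,0,0,0,0,0,0.2,0,0,0]'
python3 -m handwheel '[0,0,0.2,0,0,0,0.1,0.2,0,0,0,0,0,0.2,0,0,0,0,0,0.2,0,0,0,0,0,0,0,0,0,0]'
python3 - <<'E'
from h import *
t0=None
for n in("top","side"):
    im,d=imaging.read_camera(n); cv2.imwrite(f"pics/{n}4.png",im); np.save(n+"4.npy",d)
s=cv2.imread("pics/side4.png");t=cv2.imread("pics/top4.png")
cv2.imwrite("pics/z7.png",np.hstack([cv2.resize(s[135:235,270:370],(400,400)),cv2.resize(t[185:285,320:420],(400,400))]))
# lid handle from first images, via dark mask
s=cv2.imread("pics/side0.png");t=cv2.imread("pics/top0.png")
for n,im,(a,b,c,d) in(("top",t,(238,256,308,356)),("side",s,(190,240,332,350))):
    g=cv2.cvtColor(im,6)[a:b,c:d]; m=(g<35).astype(np.uint8)
    k,l,st,ce=cv2.connectedComponentsWithStats(m); i=1+np.argmax(st[1:,4]); x,y,w,h,A=st[i]
    print(n,st[i],ce[i]+[c,a]); 
    P=cloud(n,np.load(n+"0.npy"))[a:b,c:d][l==i]; P=P[P[:,2]>.155]; print(P.mean(0),len(P))
    u,v=ce[i]+[c,a]; print(ray(n,u,v,.166),ray(n,u,v,.172))
E
```

```text
time: 8.18
eef_pos: [0.5292, -0.2187, 0.1456]
tcp_rot: [0.173, 0.985, -0.0, -0.001]
contact_force: [-12.6, 6.8, 26.4]
opening: 0.163
finger_force: 62.4
time: 8.6
eef_pos: [0.5281, -0.2182, 0.1392]
tcp_rot: [0.173, 0.985, 0.0, -0.001]
contact_force: [-0.5, -0.6, -0.1]
opening: 0.503
finger_force: 0.0
time: 9.02
eef_pos: [0.528, -0.2182, 0.2455]
tcp_rot: [0.173, 0.985, 0.0, -0.001]
contact_force: [-0.1, -0.0, -0.9]
opening: 0.501
finger_force: 0.0
time: 9.43
eef_pos: [0.5435, -0.1244, 0.2755]
tcp_rot: [0.171, 0.985, 0.001, -0.0]
contact_force: [0.1, -0.1, -0.3]
opening: 0.5
finger_force: 0.0
top [  4   7  39   6 141] [331.04255319 247.43262411]
[ 0.48989313 -0.07174063  0.17050262] 141
[ 0.49007899 -0.07193505  0.166     ] [ 0.48983203 -0.07167889  0.172     ]
side [6 4 1 2 2] [338.  194.5]
[ 0.49421928 -0.11116267  0.17356008] 2
[ 0.49452178 -0.11978356  0.166     ] [ 0.49428154 -0.11293805  0.172     ]
```

View pics/z7.png

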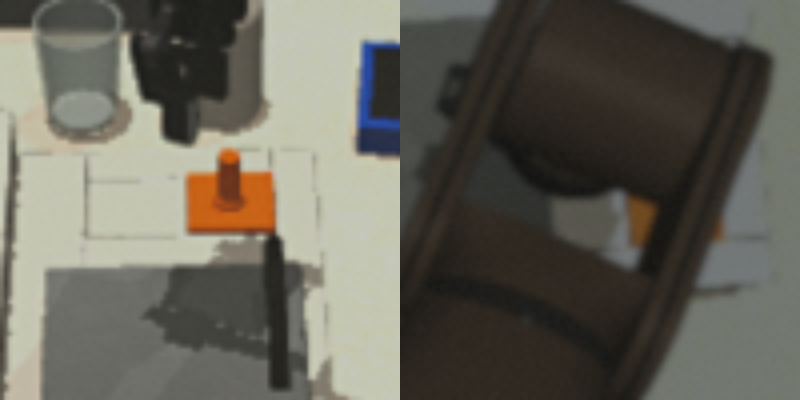

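The pin stands home in the terminal and has been released: flange on the orange square at crop (229,203), pin top at (229,156). The lid handle bar runs from (272,240) to (280,385). Turning the jaws to close across the handle.

```bash
python3 -m handwheel '[-0.07,0.07,0,0,0,-0.073,-0.07,0.07,0,0,0,-0.073,-0.07,0.07,0,0,0,-0.073,-0.07,0.07,0,0,0,-0.073,-0.07,0.07,0,0,0,-0.073]'
python3 -m handwheel '[0,0,0,0,0,-0.073,0,0,0,0,0,-0.073,0,0,0,0,0,-0.073,0,0,0,0,0,-0.073,0,0,0,0,0,-0.073]'
python3 -m handwheel '[0,0,-0.15,0,0,0,0,0,-0.15,0,0,0,0,0,0,0,0,0,0,0,0,0,0,0]' 0.6
python3 - <<'E'
from h import *
im,d=imaging.read_camera("side"); cv2.imwrite("pics/side5.png",im)
s=im; cv2.imwrite("pics/z8.png",cv2.resize(s[160:250,290:380],(450,450)))
print(ctrl.get_state()["qpos"])
P=cloud("side",np.load("side4.npy")); hsv=cv2.cvtColor(cv2.imread("pics/side4.png"),40)
m=cv2.inRange(hsv,(2,120,60),(18,255,255))>0; v,u=np.mgrid[:480,:640]; m&=(u>310)&(u<345)&(v>165)&(v<200)
q=P[m]; print("pin top z",np.sort(q[:,2])[-25:].round(4), np.median(q[q[:,2]>.148],0))
E
```

```text
time: 9.95
eef_pos: [0.4906, -0.0767, 0.275]
tcp_rot: [0.448, 0.894, -0.0, -0.0]
contact_force: [0.6, 0.1, 0.3]
opening: 0.5
finger_force: 0.0
time: 10.37
eef_pos: [0.4911, -0.0772, 0.2752]
tcp_rot: [0.682, 0.731, -0.0, 0.0]
contact_force: [-0.2, 0.3, 0.4]
opening: 0.498
finger_force: 0.0
time: 10.7
eef_pos: [0.4903, -0.0766, 0.2289]
tcp_rot: [0.68, 0.733, -0.001, -0.002]
contact_force: [0.7, -0.2, 0.4]
opening: 0.598
finger_force: 0.0
[-3.59267244e-01 -9.47116545e-02  2.02469237e+00 -2.08257470e-04
  1.21181392e+00 -4.34547181e-01]
pin top z [0.1474 0.1475 0.1478 0.1485 0.1487 0.1489 0.1499 0.1509 0.1511 0.1512
 0.1512 0.1526 0.153  0.1537 0.1537 0.154  0.1544 0.1553 0.1553 0.1555
 0.1561 0.1563 0.1564 0.1568 0.159 ] [ 0.52860697 -0.21373035  0.15368016]
```

View pics/z8.png

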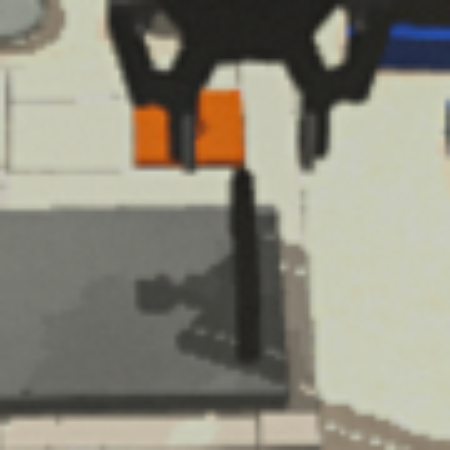

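The jaws straddle the handle: fingers at crop columns 183 and 313, bar at 245. The pin-top height (0.154 m) confirms the pin is home.

```bash
python3 -m handwheel '[0,0.037,-0.1,0,0,0,0,0,-0.1,0,0,0,0,0,-0.1,0,0,0,0,0,-0.1,0,0,0,0,0,0,0,0,0]'
python3 -m handwheel '[0,0,0,0,0,0,0,0,0,0,0,0,0,0,0,0,0,0,0,0,0,0,0,0,0,0,0,0,0,0]' 0 40
python3 -m handwheel '[0,0,0,0,0,0,0,0,0,0,0,0]'
```

```text
time: 11.17
eef_pos: [0.4903, -0.0704, 0.1689]
tcp_rot: [0.68, 0.733, -0.001, -0.001]
contact_force: [-0.7, 0.1, -0.5]
opening: 0.6
finger_force: 0.0
time: 11.58
eef_pos: [0.4908, -0.071, 0.1721]
tcp_rot: [0.679, 0.734, -0.001, -0.0]
contact_force: [-6.7, -0.7, 5.5]
opening: 0.123
finger_force: 39.1
time: 11.75
eef_pos: [0.4907, -0.071, 0.1721]
tcp_rot: [0.679, 0.734, -0.001, -0.0]
contact_force: [-5.4, -1.2, 5.3]
opening: 0.121
finger_force: 39.1
```

```bash
python3 -m handwheel '[0.018,0.0015,0.042,0,0,0,0.019,0.0015,0.041,0,0,0,0.021,0.0017,0.04,0,0,0,0.022,0.0018,0.039,0,0,0,0,0,0,0,0,0]'
python3 -m handwheel '[0.025,0.002,0.038,0,0,0,0.025,0.002,0.037,0,0,0,0.028,0.0022,0.036,0,0,0,0.028,0.0023,0.035,0,0,0,0,0,0,0,0,0]'
python3 -m handwheel '[0,0,0,0,0,0]'
```

```text
time: 12.17
eef_pos: [0.5017, -0.0701, 0.1956]
tcp_rot: [0.679, 0.734, -0.003, -0.002]
contact_force: [-8.7, -3.3, 2.2]
opening: 0.12
finger_force: 39.1
time: 12.58
eef_pos: [0.5169, -0.0689, 0.218]
tcp_rot: [0.679, 0.734, -0.004, -0.003]
contact_force: [-11.3, -2.8, 5.1]
opening: 0.118
finger_force: 39.2
time: 12.67
eef_pos: [0.5165, -0.0689, 0.2175]
tcp_rot: [0.679, 0.734, -0.004, -0.003]
contact_force: [-12.0, -2.5, 5.2]
opening: 0.123
finger_force: 39.2
```

```bash
python3 -m handwheel '[0.026,0.002,0.033,0,0,0,0.031,0.002,0.032,0,0,0,0.034,0.003,0.03,0,0,0,0.034,0.003,0.03,0,0,0,0,0,0,0,0,0]'
python3 -m handwheel '[0.036,0.003,0.027,0,0,0,0.036,0.003,0.026,0,0,0,0.038,0.003,0.024,0,0,0,0.038,0.003,0.023,0,0,0,0,0,0,0,0,0]'
python3 -m handwheel '[0.04,0.003,0.02,0,0,0,0.041,0.003,0.02,0,0,0,0.042,0.003,0.017,0,0,0,0.042,0.003,0.016,0,0,0,0,0,0,0,0,0]'
python3 -m handwheel '[0,0,0,0,0,0,0,0,0,0,0,0]'
python3 - <<'E'
from h import *
p=ctrl.get_state()["eef_pos"]; print(p)
d=p-[.4907,-.071,.1721]; dx=d[0]*.9968+d[1]*.0803; x=-145+dx*1e3; z=56+d[2]*1e3
print(x,z,np.hypot(x,z),np.degrees(np.arctan2(z,-x))-21.12)
for n in("top","side"):
    im,dd=imaging.read_camera(n); cv2.imwrite(f"pics/{n}6.png",im); np.save(n+"6.npy",dd)
im=cv2.imread("pics/side6.png"); cv2.imwrite("pics/z9.png",cv2.resize(im[130:280,220:370],(600,600)))
E
```

```text
time: 13.08
eef_pos: [0.5361, -0.0674, 0.2382]
tcp_rot: [0.679, 0.734, -0.003, -0.002]
contact_force: [-11.7, -1.5, 10.0]
opening: 0.119
finger_force: 39.4
time: 13.5
eef_pos: [0.5593, -0.0655, 0.2546]
tcp_rot: [0.679, 0.734, -0.002, -0.001]
contact_force: [-11.2, -1.6, 12.0]
opening: 0.118
finger_force: 40.0
time: 13.92
eef_pos: [0.5851, -0.0634, 0.265]
tcp_rot: [0.679, 0.734, -0.0, 0.001]
contact_force: [-6.6, -1.2, 8.4]
opening: 0.117
finger_force: 41.1
time: 14.08
eef_pos: [0.5846, -0.0635, 0.2649]
tcp_rot: [0.679, 0.734, -0.001, 0.001]
contact_force: [-6.7, -0.3, 8.2]
opening: 0.118
finger_force: 41.1
[ 0.58458989 -0.06348086  0.26485564]
-50.80677099193959 148.7556369134869 157.19277175546128 50.022645655993344
```

View pics/z9.png

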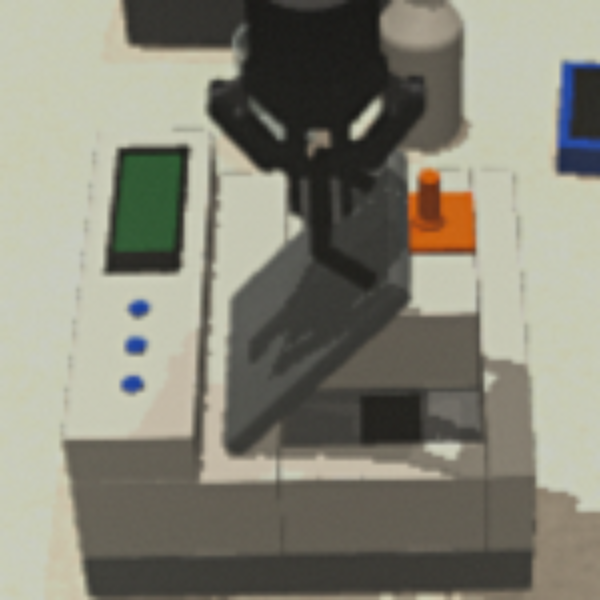

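The lid is open and held at the handle, and the pin is still home at (430,215). I'll check the angle from the plate's plane in the depth image.

Run:
```python
from h import *
th=.0803
o=np.array([.5978+.0017,-.1225,0])
for n in("side","top"):
    P=cloud(n,np.load(n+"6.npy")).reshape(-1,3); d=P-o
    x=d[:,0]*np.cos(th)+d[:,1]*np.sin(th); y=-d[:,0]*np.sin(th)+d[:,1]*np.cos(th); z=P[:,2]
    xr=x-.04; zr=z-.110
    # lid frame at assumed 50 deg, coarse gate on the top face
    a=np.radians(50); f=-xr*np.cos(a)+zr*np.sin(a); u=xr*np.sin(a)+zr*np.cos(a)
    m=(f>.02)&(f<.155)&(abs(u-.018)<.014)&(y>-.005)&(y<.128)
    for _ in range(6):
        k=np.polyfit(f[m],u[m],1); r=u-np.polyval(k,f); m=(f>.02)&(f<.155)&(abs(r)<.005)&(y>-.005)&(y<.128)
    print(n,m.sum(),"slope deg",np.degrees(np.arctan(k[0])),"offset",k[1],"lid angle",50+np.degrees(np.arctan(k[0])))
print(ctrl.get_state()["contact_force"])
```

```text
side 1018 slope deg -0.2720678647944612 offset 0.018455204299095227 lid angle 49.72793213520554
top 246 slope deg 0.16208308568752927 offset 0.016940037194699123 lid angle 50.16208308568753
[-6.62064095 -0.81689261  8.07743919]
```

The two views give 49.7 and 50.2 degrees, with the plate offset at 17–18 mm as expected. I'll hold a moment to check it doesn't drift, then hand in.

```bash
python3 -m handwheel '[0,0,0,0,0,0,0,0,0,0,0,0,0,0,0,0,0,0,0,0,0,0,0,0,0,0,0,0,0,0]' && python3 -c "
from plant import ctrl
print(ctrl.sign_off())"
```

```text
time: 14.6
eef_pos: [0.5845, -0.0635, 0.2648]
tcp_rot: [0.679, 0.734, -0.001, 0.001]
contact_force: [-5.7, -1.2, 8.9]
opening: 0.121
finger_force: 41.0
the job is handed in; nothing more can be done
None
```

I pushed the orange pin fully home and released it, then opened the lid to about 50° (49.7° and 50.2° from the two cameras); the arm was still holding it there when I handed the job in at 14.6 s.

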